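# Roll the ware trolley past the heater and brake it at the marker

## Task

Push the loaded ware trolley along its rails, past the infrared heater, and brake it so that it comes to rest with its pointer opposite the marker's pointer (within 12 mm): it must not run into the end stop, squash its sprung front buffer right in, or bounce back off your hand (faster than 3 cm/s). Push and brake it only on its rear plate and front buffer plate, without blows (20 N), not touching the tray or the lid it carries, and keep it rolling at 7 cm/s or faster the whole time its pointer is alongside the heater. Leave it standing free, with the lid still in place and the other things on the bench undisturbed.

Things in the scene. Friction and masses are not known exactly. Their poses are not given: they have to be found in the camera images.
- rig: Fixed plywood rail bed, 200 x 780 mm, two low rails along its own y axis. Origin on the bench 35 mm short of its middle, z up; +y is the way the trolley must travel. Turned by up to 0.25 rad. At each end a steel stop with a rubber buffer, only 50 mm high, so lower than where the end plates are pushed.
- trolley (a joint): Travel along the rails, m: the trolley's centre is at x = 0, y = -0.22 + value in the rig's frame. Starts at rest at 0; strikes the far stop at 0.52. With its load about 4 kg (hidden, 2.7 to 6.2). Resistance only 0.025 N plus 0.3 N per m/s: at 0.1 m/s it coasts some 400 mm. Nothing on it can be gripped; it is driven at the rear plate and braked at the front buffer.
- rear_plate (a point): Middle of the outer face of the rigid steel rear plate (towards the rig's -y), 80 mm behind the trolley's centre, 90 mm above the bench: push here to drive it. Flat and upright, 130 mm wide, from 32 to 102 mm above the bench.
- front_plate (a point): Middle of the outer face of the sprung steel buffer plate at the front (towards the rig's +y), 90 mm above the bench; 120 mm ahead of the trolley's centre when not pressed. Flat and upright, 130 mm wide, from 55 to 102 mm above the bench: push against it to brake. The grey covers behind it count as the tray.
- buffer (a joint): How far the front buffer plate is pressed in, m: 0 free, 0.03 right in. Spring 80 N/m, hardly damped: a trolley that runs onto a still hand is thrown back at nearly its own speed. To brake, meet it at almost its own speed and give way while pressing lightly, easing off as it stops.
- trolley_pointer (a point): Tip of the small dark pointer on the trolley's +x side, at the middle of its length, 99 mm above the bench.
- tray_mid (a point): Middle of the top face of the tray: the trolley's grey side skirts and buffer covers and its white plaster top (128 x 154 mm, top face 111 mm above the bench, its rear end 3 mm in from the rear plate's face). Part of the trolley, over its centre. Must not be touched.
- lid: Loose white fluted bisque lid, 104 mm across, 44 mm high, 0.2 kg, standing on the tray's middle; its top is 155 mm above the bench. Origin at the centre of its underside. Must not be touched or shifted.
- marker_tip (a point): Tip of the pointer of the marker, a fixed stand 97 mm high on the +x side of the rails, 91 mm above the bench. Its axes are the rig's. It is level with the trolley's pointer when the trolley joint is between 0.37 and 0.455; it stands at a different place each time.
- heater: Fixed infrared bar heater on the +x side of the rails, 120 mm long along the rails (60 mm either side of its origin), 85 mm high; origin at the bench, at the middle of its length; axes as the rig's. The trolley's pointer is alongside it while level with these 120 mm; the heater's origin is level with the pointer when the joint is between 0.155 and 0.185, differing each time.
- spare_lid: Bystander: a second fluted lid on the bench, beyond the rails.
- bowl: Bystander: green glazed bowl, 130 mm wide, beyond the rails.
There are look-alikes about, which are no part of the job. Leave any green look-alike of the part that bears marker_tip alone.

How it is judged (in metres and radians):
On the way, in this order (a step that is already met when the one before it is completed fails the run):
1. the trolley has passed the heater (value of joint trolley above 0.26 m), for 0.05 s.
2. the trolley stands at the marker (y of trolley_pointer in the frame of marker_tip between -0.012 and 0.012 m and velocity of joint trolley between -0.012 and 0.012 m/s), for 0.5 s.
At the end, for the whole second after the job is handed in: The trolley stands still (under 12 mm/s) and untouched with its pointer within 12 mm of the marker's along the rails, the lid upright within 15 mm of the tray's middle (all of step 2 and horizontal distance between lid and tray_mid below 0.015 m and angle between lid's own z axis and vertical below 0.1 rad).
It fails at once if the trolley runs into the far end stop or bounces back faster than 3 cm/s (value of joint trolley above 0.515 m or velocity of joint trolley below -0.03 m/s).
It fails at once if the trolley is slower than 7 cm/s while its pointer is alongside the heater (y of trolley_pointer in the frame of heater between -0.06 and 0.06 m and velocity of joint trolley below 0.07 m/s).
It fails at once if the trolley gets a blow of more than 20 N or its buffer is squashed right in (contact force between any of the fingers, the arm and trolley above 20 N or value of joint buffer above 0.0285 m).
It fails at once if the tray or the lid is touched, or the lid shifted (contact force between any of the fingers, the arm and trolley_c3 above 1 N or contact force between any of the fingers, the arm and trolley_c4 above 1 N or contact force between any of the fingers, the arm and trolley_c5 above 1 N or contact force between any of the fingers, the arm and trolley_c6 above 1 N or contact force between any of the fingers, the arm and buffer_c1 above 1 N or contact force between any of the fingers, the arm and buffer_c2 above 1 N or contact force between any of the fingers, the arm and buffer_c3 above 1 N or contact force between any of the fingers, the arm and lid above 0.5 N or horizontal distance between lid and tray_mid above 0.02 m).
It fails at once if another thing on the bench is disturbed (distance of any of spare_lid, bowl from where it was at the start of the episode above 0.03 m).
It also fails if it takes over 54 s, if anything falls off the work surface, if the arm or the gripper's body presses on something with over 40 N, if the wrist force passes 120 N, or if a joint passes its speed limit or range.

## Robot

A 6-joint arm with a two-finger parallel gripper is mounted at the origin on the work surface. World frame = base frame: x ahead of the robot, y to its left, z up, the work surface at z = 0. Lengths are in mm, angles in rad, forces in N, time in s.
With the tool pointing down it reaches from about 325 to 750 mm from the base axis. Payload 7.6 kg.
Tool frame: the origin (TCP) lies at the centre of the arm's flange, where the gripper is bolted on; the fingertips stand 173 mm ahead of it and the grasp point (between the pads) lies 155 mm ahead of it; z points along the fingers, y is the line along which they close (so a half turn about z gives the same grasp; the last joint's range is limited). The gripper opens to 85 mm and grips with 20 to 120 N. Pads are 22 mm wide; open, the fingers measure 114 mm over their backs; the gripper's body (76 mm by 85 mm) begins 54 mm behind the grasp point. The pads swing forward as they close: fully open they stand 13 mm farther back than shut.
Start: joints at [-1.257, 0.052, 1.401, -0, 1.689, -0.07], TCP at [196.605, -486.801, 404.723] pointing down, gripper open.
Joint ranges: [-2.9, 2.9], [-0.91, 2.17], [0.12, 2.37], [-1.06, 4.2], [0.26, 2.73], [-2.93, 2.93]. Speed limits (rad/s): [2.57, 2.57, 3.01, 3.14, 3.14, 3.14].

## Interface

Orientations are given as [roll, pitch, yaw] about the fixed x, y, z axes, in that order (R = Rz(yaw) Ry(pitch) Rx(roll)).
In Python, from rig import env, optics gives the robot as it stands.
- The arm moves only by the tool apply_moves, never from a script. Its argument "plan" is a list of rows, each a list of 4 numbers: the shift along the tool's x, y, z as a fraction of full scale, then the turn about the tool's z as a fraction of full scale. A call has exactly 8 rows; each row is the pose to reach, as a shift and turn from the pose commanded when the call began, along the tool's axes at that moment; what a row does not reach only later rows make up. Full scale, the value 1, is 0.4 m for a shift and 45 degrees for a turn. A row lasts 1/8 s, in which the tool goes at most 62.5 mm and 10.7 degrees, less where a joint would pass 70% of its speed; a pose out of reach is approached as far as the arm can. A call with a number of a shift or a turn outside -1 to 1 is refused whole. A call with a gripper value outside its range is refused whole. "hand" is the opening, from 0 (shut) to 1 (fully open), set as the call begins (left out, the last holds). The fingers move at their own pace and stop on an object; "grip_force" is the grip in N (left out, the last holds). Time passes only in rows, so rows that repeat a pose let the fingers close, or fill a call up. It gives the time, the measured TCP pose, the force, the opening and the grip force at its end, in the units of the state.
- env.sense(): the state, without advancing time (a new reading comes with each control period).
- optics.capture(name): name is "side" or "top"; returns a dict with "color" (420x560x3 uint8, red, green, blue), "mtx" (3x3 intrinsics, pixels), "k1" (the pictures are not rectified: a ray, as slopes to the right and down, at radius r is drawn at 1 + k1 r^2 times it, then the intrinsics apply), "rvec" (rotation vector, rad) and "tvec" (3), from world to camera coordinates, as OpenCV has them. Camera axes: x right, y down, z forward; pixel columns grow to the right and rows downward; lengths in mm; the calibration is good to about 2 mm. A picture is of the moment at which its call begins. There is no depth.
- env.finish_job(): hands the job in; it is judged then, once.
Trained networks look in the newest picture that a camera, given by its name, has taken for a name from the list of things; names that differ only in an ending like _2 or _b are one class to them, and where a whole thing is asked for, a point or a joint stands for the part that bears it (a point fixed in the world has none). Each returns a list of dicts, best first, with "p" (0 to 1); they miss things now and then, are a little off and sometimes report something else, mostly with a low value. They report only what shows in the picture. A call takes as long as a camera call. They do not tell look-alikes from the thing itself.
- optics.search_frame(camera, label): "point" ([x, y, z] in mm, in world coordinates, good to about 4 mm: the middle of the surface that is visible of it).
- optics.silhouettes(camera, label): "mask" (420x560 bool, what is visible of it).
The state is a dict: "time": time; "joint_pos": joint angles; "joint_velocities": joint speeds; "tau": joint torques, N m; "tcp_pos": TCP position; "tool_rot": TCP orientation; "force": force on the tool from outside, world axes, zero at the start; "ft_torque": the same for the moment, N m; "width": opening from 0.0 (shut) to 1.0 (fully open); "grasp_force": force on a finger pad.
Only numpy, scipy, OpenCV 4.12 (cv2) and the standard library are available. Lean on these libraries where they do the work, as an engineer would, in place of code of your own. Each camera call takes 0.05 s, during which the arm holds its last target. There are 200 camera calls.

## Working session

There is one attempt and no reset: what is moved stays moved. The work goes in short steps, Python scripts to look and compute and a tool call to move; the robot and the scene stay as the last step left them, time stands still between calls to the robot, and variables do not carry over. Pictures are saved under pics/ and viewed, at most 10 in all, crops included, and the job is handed in when it is done.

Besides the shell and the picture viewer there is one more tool, called after "Call:" as name(argument=value, ...) on one line, values as JSON. apply_moves: Moves the arm, as the interface text tells. Its arguments: {"type":"object","properties":{"plan":{"type":"array","items":{"type":"array","items":{"type":"number","minimum":-1,"maximum":1}}},"hand":{"type":"number"},"grip_force":{"type":"number"}},"required":["plan"]}

```bash
ls; mkdir -p pics; python3 - <<'E'
from rig import env, optics
import cv2
s=env.sense();print(s)
for n in("side","top"):
    c=optics.capture(n);cv2.imwrite(f"pics/{n}0.png",c["color"][:,:,::-1]);print(n,c["mtx"],c["k1"],c["rvec"],c["tvec"])
    for l in("rig","trolley","rear_plate","front_plate","trolley_pointer","tray_mid","lid","marker_tip","heater","spare_lid","bowl"):
        try:print(l,[(r["p"],[round(float(v)) for v in r["point"]]) for r in optics.search_frame(n,l)])
        except Exception as e:print(l,e)
print(env.sense()["time"])
E
```

```text
pics
{'time': 0.0, 'joint_pos': array([-1.25725702e+00,  5.28209825e-02,  1.40174555e+00,  2.79966235e-05,
        1.68858529e+00, -7.03069243e-02]), 'joint_velocities': array([-0.00088044,  0.00142898,  0.00085858, -0.00119667, -0.00092794,
        0.00036656]), 'tau': array([ 5.74795176e-04, -3.81664789e+01, -3.60188949e+01,  1.66000444e-05,
        6.17911763e-03,  2.16455948e-05]), 'tcp_pos': array([ 196.61736359, -486.75611206,  403.86995978]), 'tool_rot': array([-3.14003929e+00, -1.37269407e-04,  3.83849396e-01]), 'force': array([-0.17319382,  0.81814223, -0.8949707 ]), 'ft_torque': array([ 0.02195437,  0.03464967, -0.04046091]), 'grasp_force': 0.0, 'width': 1.0013257577884025}
side [[457.89645368   0.         282.84880387]
 [  0.         457.89645368 216.10962925]
 [  0.           0.           1.        ]] 0.025265297876172398 [ 0.85421764 -2.30508695  1.36848747] [ 517.30465857  283.17413641 1115.78244329]
rig [(0.96, [487, 113, 8])]
trolley [(0.95, [492, -164, 99])]
rear_plate [(0.76, [495, -158, 101])]
front_plate [(0.58, [511, -122, 91]), (0.54, [636, -65, 47])]
trolley_po
[... 296 characters left out ...]
28, 52]), (0.63, [770, -194, 25])]
top [[497.31910507   0.         282.04918456]
 [  0.         497.31910507 208.27405864]
 [  0.           0.           1.        ]] -0.03733199653708493 [ 2.16655459 -2.10892464  0.17790238] [  58.64557358  618.30350631 1301.17835679]
rig [(0.93, [502, 36, 10])]
trolley [(0.68, [517, -182, 112])]
rear_plate [(0.8, [519, -185, 113])]
front_plate [(0.89, [523, -134, 102])]
trolley_pointer [(0.66, [519, -182, 110])]
tray_mid [(0.7, [516, -185, 110])]
lid [(0.19, [522, -131, 99])]
marker_tip [(0.92, [707, 460, 11]), (0.8, [742, 136, 13]), (0.66, [630, 166, 12])]
heater [(0.66, [640, -65, 66])]
spare_lid [(0.84, [772, -209, 34])]
bowl [(0.63, [803, -28, 31])]
1.2
```

View pics/side0.png

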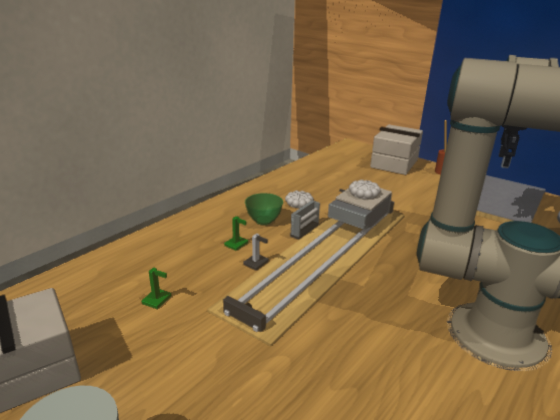

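View pics/top0.png

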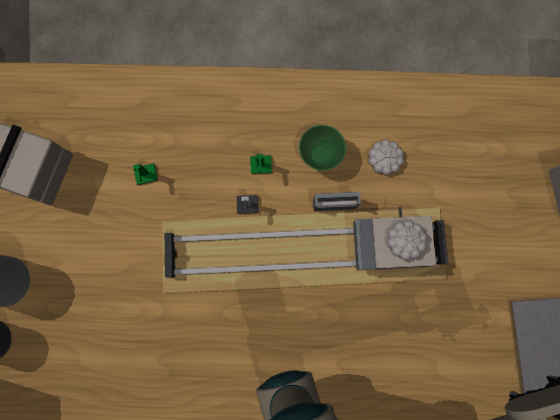

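The grey marker is at top (247,204) / side (256,250). Its look-alikes are the green stands at top (261,163) and (146,174), side (236,232) and (155,287). By the description I choose the grey one and check it in a close crop.

```bash
cat > h.py <<'E'
import numpy as np, cv2
from rig import env, optics
def ray(c,uv):
    K=c["mtx"];k=c["k1"];d=np.array([k,0,0,0,0.])
    n=cv2.undistortPoints(np.array(uv,float).reshape(-1,1,2),K,d).reshape(-1,2)
    R=cv2.Rodrigues(np.array(c["rvec"]))[0];t=np.array(c["tvec"]).ravel()
    return -R.T@t,(R.T@np.c_[n,np.ones(len(n))].T).T
def onz(c,uv,z):
    o,d=ray(c,uv);return o+d*((z-o[2])/d[:,2])[:,None]
def proj(c,P):
    return cv2.projectPoints(np.array(P,float).reshape(-1,1,3),np.array(c["rvec"]),np.array(c["tvec"]),c["mtx"],np.array([c["k1"],0,0,0,0.]))[0].reshape(-1,2)
E
python3 - <<'E'
from h import *
c=optics.capture("top");im=c["color"][:,:,::-1]
cv2.imwrite("pics/t1.png",cv2.resize(im[185:300,230:460],None,fx=3.45,fy=3.45,interpolation=cv2.INTER_CUBIC))
s=optics.capture("side");sm=s["color"][:,:,::-1]
cv2.imwrite("pics/s1.png",cv2.resize(sm[170:340,210:410],None,fx=3.5,fy=3.5,interpolation=cv2.INTER_CUBIC))
m=optics.silhouettes("top","rig")[0]["mask"].astype(np.uint8)
cs=max(cv2.findContours(m,0,2)[0],key=cv2.contourArea)
P=onz(c,cs.reshape(-1,2),10)[:,:2]
print(cv2.minAreaRect(P.astype(np.float32)))
print("corners z10",onz(c,[(440,209),(447,279),(164,291),(162,222)],10).round())
E
```

```text
((509.61962890625, 11.68505859375), (205.5730743408203, 794.1417846679688), 4.390063285827637)
corners z10 [[ 633. -369.   10.]
 [ 438. -384.   10.]
 [ 385.  391.   10.]
 [ 575.  409.   10.]]
```

View pics/t1.png

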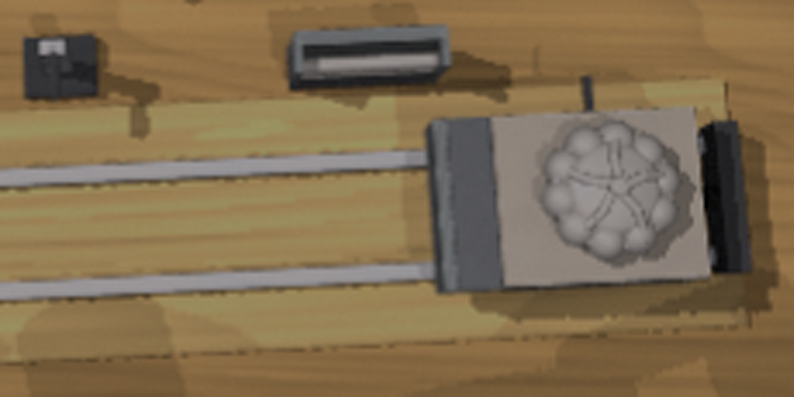

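View pics/s1.png

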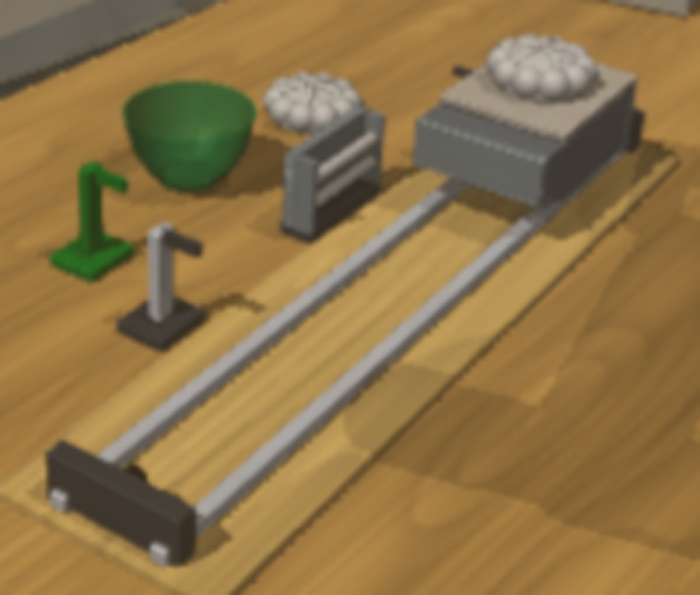

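The crops show the grey marker (post and dark arm pointing at the rails) with its tip at side (268,241). The trolley pointer tip is at top (400,207) / side (340,190). The heater lies at top x≈314–360.

```bash
python3 - <<'E'
from h import *
c=optics.capture("top");s=optics.capture("side")
T=lambda p:np.array(p)/3.45+[230,185]-.36
S=lambda p:np.array(p)/3.5+[210,170]-.36
yaw=np.radians(4.35)
ey=np.array([-np.sin(yaw),np.cos(yaw)]);ex=np.array([np.cos(yaw),np.sin(yaw)])
def show(n,cam,uv,z):
    P=onz(cam,uv,z)
    for p in P: print(n,p.round(1),"along %.1f across %.1f"%(p[:2]@ey,p[:2]@ex))
show("tray rear",c,T([(695,108),(710,275)]),111)
show("tray frontwhite",c,T([(490,118),(502,288)]),111)
show("tptr top",c,T([(587,77)]),99)
show("tptr side",s,S([(455,70)]),99)
show("marker tip side",s,S([(201,247)]),91)
show("marker tip top",c,T([(66,82)]),91)
show("marker postline top",c,T([(50,47)]),97)
show("marker post side",s,S([(160,229)]),97)
show("heater top z85",c,T([(290,32),(450,27)]),85)
show("front plate top edge z102",c,T([(428,120),(437,292)]),102)
show("stop near",c,T([(737,122),(750,272)]),50)
m=optics.silhouettes("top","lid");print([ (r["p"],onz(c,[np.argwhere(r["mask"]).mean(0)[::-1]],140).round()) for r in m])
E
```

```text
tray rear [ 596.9 -312.6  111. ] along -357.0 across 571.5
tray rear [ 471.8 -321.2  111. ] along -356.1 across 446.1
tray frontwhite [ 585.1 -157.5  111. ] along -201.4 across 571.5
tray frontwhite [ 458.4 -166.1  111. ] along -200.4 across 444.5
tptr top [ 620.5 -233.9   99. ] along -280.3 across 600.9
tptr side [ 619.7 -234.3   99. ] along -280.7 across 600.1
marker tip side [596.7 165.4  91. ] along 119.7 across 607.5
marker tip top [607.  162.9  91. ] along 116.4 across 617.7
marker postline top [632.8 175.7  97. ] along 127.2 across 644.3
marker post side [633.3 174.3  97. ] along 125.8 across 644.7
heater top z85 [651.8  -7.8  85. ] along -57.2 across 649.3
heater top z85 [ 659.2 -131.4   85. ] along -181.1 across 647.3
front plate top edge z102 [ 583.7 -112.1  102. ] along -156.1 across 573.5
front plate top edge z102 [ 454.6 -119.3  102. ] along -153.5 across 444.3
stop near [ 596.2 -364.4   50. ] along -408.6 across 566.9
stop near [ 478.4 -371.7   50. ] along -407.0 across 448.9
[(0.7, array([[ 529., -239.,  140.]])), (0.36, array([[ 519., -195.,  140.]])), (0.31, array([[624., -62., 140.]]))]
```

```bash
cat >> h.py <<'E'
yaw=np.radians(4.35)
ey=np.array([-np.sin(yaw),np.cos(yaw)]);ex=np.array([np.cos(yaw),np.sin(yaw)])
def W(across,along,z): return np.r_[ex*across+ey*along,z]
E
python3 - <<'E'
from h import *
out=[]
for n,x0,y0 in(("top",227,188),("side",238,227)):
    c=optics.capture(n);im=c["color"][:,:,::-1][y0:y0+40,x0:x0+40]
    for draw in(0,1):
        b=cv2.resize(im,None,fx=9.5,fy=9.5,interpolation=cv2.INTER_CUBIC)
        b=cv2.convertScaleAbs(b,alpha=1.6,beta=10)
        if draw:
            for a,col in((118,(0,0,255)),(122,(0,255,0)),(126,(255,0,0))):
                p=(proj(c,[W(600,a,91),W(645,a,91)])-[x0,y0]+.5)*9.5
                cv2.line(b,p[0].astype(int).tolist(),p[1].astype(int).tolist(),col,1)
        out.append(b[:290])
cv2.imwrite("pics/m.png",np.vstack([np.hstack(out[:2]),np.hstack(out[2:])]))
E
```

```text
(no output)
```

View pics/m.png

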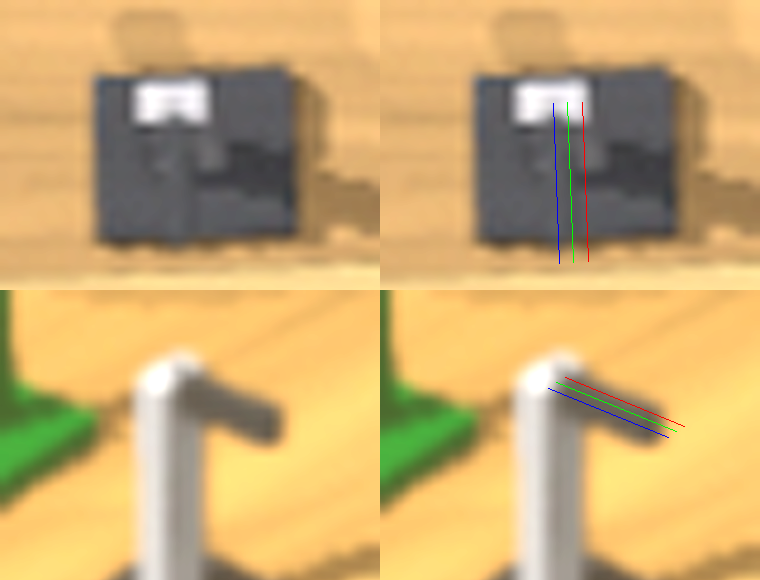

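```bash
cat >> h.py <<'E'
def where():
    s=env.sense();p=s["tcp_pos"];print("t %.2f along %.1f across %.1f z %.1f yaw %.2f"%(s["time"],p[:2]@ey,p[:2]@ex,p[2],np.degrees(s["tool_rot"][2])),"F along %.2f"%(s["force"][:2]@ey),s["width"].round(2))
def delta(goal,yawdeg,p0):
    a=np.radians(yawdeg);d=np.array(goal)-p0
    print(np.array([d[0]*np.cos(a)+d[1]*np.sin(a),d[0]*np.sin(a)-d[1]*np.cos(a),-d[2]])/400)
E
python3 -c "
from h import *
where();print(W(508,-405,330)); delta(W(508,-405,330),21.993,[196.605,-486.801,404.723])"
```

```text
Traceback (most recent call last):
  File "h.py", line 16, in where
    s=env.sense();p=s["tcp_pos"];print("t %.2f along %.1f across %.1f z %.1f yaw %.2f"%(s["time"],p[:2]@ey,p[:2]@ex,p[2],np.degrees(s["tool_rot"][2])),"F along %.2f"%(s["force"][:2]@ey),s["width"].round(2))
                                                                                                                                                                                          ^^^^^^^^^^^^^^^^
AttributeError: 'float' object has no attribute 'round'
```

```bash
sed -i 's/s\["width"\].round(2)/round(s["width"],2)/' h.py; python3 -c "
from h import *
where();print(W(508,-405,330)); delta(W(508,-405,330),21.993,[196.605,-486.801,404.723])"
```

```text
t 1.60 along -500.3 across 159.1 z 404.7 yaw 21.99 F along 0.32 1.0
[ 537.25542293 -365.3020812   330.        ]
[0.90340423 0.03728478 0.1868075 ]
```

Call:
apply_moves(plan=[[0.1,0,0,-0.12],[0.23,0.01,0,-0.25],[0.37,0.01,0.02,-0.4],[0.51,0.02,0.05,-0.55],[0.65,0.03,0.09,-0.7],[0.78,0.03,0.13,-0.85],[0.87,0.04,0.17,-0.95],[0.9034,0.0373,0.1868,-1]], hand=0)

```text
time: 2.6
tcp_pos: [538.7, -364.3, 328.2]
tool_rot: [-3.139, -0.001, 1.173]
force: [-0.6, -0.7, 0.3]
width: -0.001
grasp_force: 0.0
```

Call:
apply_moves(plan=[[0,0,0.02,-0.15],[0,0,0.05,-0.3],[0,0,0.09,-0.45],[0,0,0.13,-0.55],[0,0,0.16,-0.608],[0,0,0.1775,-0.608],[0,0,0.1775,-0.608],[0,0,0.1775,-0.608]])

```text
time: 3.6
tcp_pos: [537.3, -365.5, 259.9]
tool_rot: [3.141, 0.001, 1.646]
force: [-0.5, 1.0, -0.2]
width: 0.003
grasp_force: 0.0
```

```bash
python3 - <<'E'
from h import *
where()
out=[]
for n,x0,y0 in(("top",380,180),("side",310,130)):
    c=optics.capture(n);out.append(cv2.resize(c["color"][:,:,::-1][y0:y0+110,x0:x0+110],None,fx=3.6,fy=3.6,interpolation=cv2.INTER_CUBIC))
cv2.imwrite("pics/a.png",np.hstack(out))
E
```

```text
t 3.60 along -405.2 across 508.0 z 259.9 yaw 94.31 F along 1.03 0.0
```

View pics/a.png

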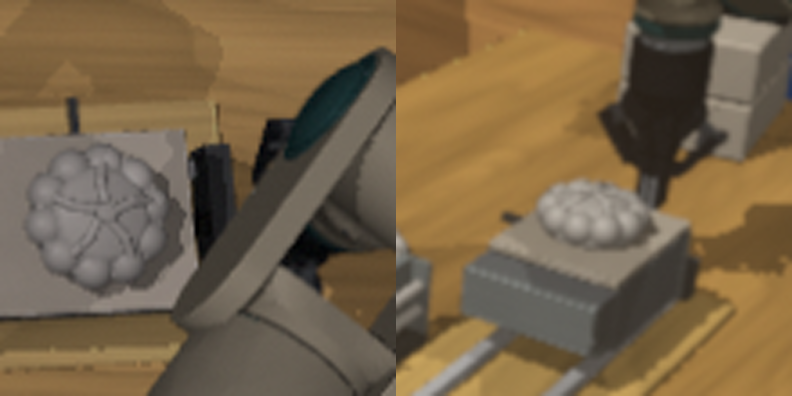

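```bash
cat >> h.py <<'E'
A0,A1,X0,X1=-420,330,435,610
_g=np.stack(np.meshgrid(np.arange(X0,X1),np.arange(A0,A1)),-1).reshape(-1,2)
def strip(c,img,z):
    m=proj(c,np.c_[_g[:,:1]*ex+_g[:,1:]*ey,np.full(len(_g),z)]).astype(np.float32).reshape(A1-A0,X1-X0,2)
    return cv2.remap(img,m[...,0],m[...,1],cv2.INTER_LINEAR)
TP=(("tray",111,-365,-145,440,576),("front",111,-215,-147,440,576),("rear",111,-365,-320,440,576),("ptr",99,-296,-264,570,606))
def trolley(cams=("side","top")):
    for n in cams:
        c=optics.capture(n);t=env.sense()["time"]-.05;ref=cv2.imread(f"pics/{n}0.png");cur=np.ascontiguousarray(c["color"][:,:,::-1])
        o=[]
        for nm,z,a,b,x,y in TP:
            r=strip(c,ref,z)[a-A0:b-A0,x-X0:y-X0];s=strip(c,cur,z)[:,x-X0-2:y-X0+2]
            q=cv2.matchTemplate(s,r,cv2.TM_CCOEFF_NORMED).max(1);i=q[:].argmax()
            o.append("%s J=%d (%.2f)"%(nm,i+A0-a,q[i]))
        print("%s t=%.2f"%(n,t),"; ".join(o))
E
python3 -c "
from h import *
trolley()"
```

```text
side t=3.70 tray J=2 (0.96); front J=2 (0.95); rear J=2 (0.92); ptr J=0 (0.98)
top t=3.75 tray J=0 (0.93); front J=0 (0.95); rear J=0 (0.87); ptr J=0 (0.99)
```

Call:
apply_moves(plan=[[0.0125,0,0,0],[0.03,0,0,0],[0.05,0,0,0],[0.0625,0,0,0],[0.07,0,0,0],[0.075,0,0,0],[0.0775,0,0,0],[0.08,0,0,0]])

```text
time: 4.8
tcp_pos: [534.8, -333.5, 259.0]
tool_rot: [3.142, 0.0, 1.647]
force: [0.5, -0.3, -0.9]
width: -0.001
grasp_force: 0.0
```

```bash
python3 -c "
from h import *
where();trolley()"
```

```text
t 4.80 along -373.1 across 508.0 z 259.0 yaw 94.34 F along -0.30 -0.0
side t=4.80 tray J=2 (0.96); front J=2 (0.97); rear J=3 (0.91); ptr J=1 (0.97)
top t=4.85 tray J=0 (0.79); front J=0 (0.96); rear J=207 (0.62); ptr J=0 (1.00)
```

Call:
apply_moves(plan=[[0.003,0,0,0],[0.006,0,0,0],[0.009,0,0,0],[0.012,0,0,0],[0.015,0,0,0],[0.018,0,0,0],[0.021,0,0,0],[0.024,0,0,0]])

```text
time: 5.9
tcp_pos: [534.1, -323.8, 259.0]
tool_rot: [3.142, 0.0, 1.647]
force: [0.7, 0.2, -0.1]
width: -0.0
grasp_force: 0.0
```

```bash
python3 -c "
from h import *
where();trolley()"
```

```text
t 5.90 along -363.3 across 508.0 z 259.0 yaw 94.35 F along 0.13 -0.0
side t=5.90 tray J=8 (0.96); front J=8 (0.97); rear J=10 (0.91); ptr J=7 (0.97)
top t=5.95 tray J=6 (0.75); front J=6 (0.93); rear J=214 (0.62); ptr J=7 (0.98)
```

Call:
apply_moves(plan=[[0.005,0,0,0],[0.014,0,0,0],[0.026,0,0,0],[0.0425,0,0,0],[0.0625,0,0,0],[0.086,0,0,0],[0.1135,0,0,0],[0.144,0,0,0]])

```text
time: 7.0
tcp_pos: [529.7, -265.5, 259.0]
tool_rot: [3.142, -0.0, 1.647]
force: [-0.3, 0.4, 0.3]
width: 0.002
grasp_force: 0.0
```

Call:
apply_moves(plan=[[0.0315,0,0,0],[0.063,0,0,0],[0.0945,0,0,0],[0.126,0,0,0],[0.1575,0,0,0],[0.189,0,0,0],[0.2205,0,0,0],[0.252,0,0,0]])

```text
time: 8.0
tcp_pos: [522.0, -165.1, 259.0]
tool_rot: [3.142, 0.0, 1.647]
force: [-0.1, -0.2, 0.3]
width: 0.002
grasp_force: 0.0
```

```bash
python3 -c "
from h import *
where();trolley(['side','top'])"
```

```text
t 8.00 along -204.2 across 508.0 z 259.0 yaw 94.35 F along -0.17 0.0
side t=8.00 tray J=169 (0.89); front J=165 (0.82); rear J=176 (0.81); ptr J=165 (0.82)
top t=8.05 tray J=173 (0.58); front J=168 (0.74); rear J=-2 (0.66); ptr J=171 (0.75)
```

Call:
apply_moves(plan=[[0,0,-0.08,0],[0.02,0,-0.2,0],[0.14,0,-0.225,0],[0.29,0,-0.225,0],[0.44,0,-0.225,0],[0.59,0,-0.225,0],[0.73,0,-0.225,0],[0.86,0,-0.225,0]])

```text
time: 9.1
tcp_pos: [495.6, 178.9, 349.2]
tool_rot: [3.141, 0.0, 1.647]
force: [0.6, -0.7, 0.0]
width: -0.001
grasp_force: 0.0
```

```bash
python3 -c "
from h import *
where();trolley(['side','top'])"
```

```text
t 9.10 along 140.7 across 507.8 z 349.2 yaw 94.36 F along -0.69 -0.0
side t=9.10 tray J=267 (0.59); front J=262 (0.54); rear J=284 (0.59); ptr J=266 (0.77)
top t=9.15 tray J=269 (0.47); front J=-205 (0.47); rear J=0 (0.79); ptr J=269 (0.96)
```

Call:
apply_moves(plan=[[0.0375,0,0.06,0],[0.07,0,0.14,0],[0.0875,0,0.2,0],[0.1,0,0.225,0],[0.114,0,0.225,0],[0.128,0,0.225,0],[0.142,0,0.225,0],[0.156,0,0.225,0]])

```text
time: 10.2
tcp_pos: [491.4, 239.7, 259.6]
tool_rot: [3.141, -0.0, 1.647]
force: [0.5, 0.3, 0.0]
width: -0.001
grasp_force: 0.0
```

```bash
python3 -c "
from h import *
where();trolley(['top'])"
```

```text
t 10.20 along 201.8 across 508.1 z 259.6 yaw 94.35 F along 0.24 -0.0
top t=10.20 tray J=343 (0.42); front J=-205 (0.47); rear J=0 (0.79); ptr J=342 (0.89)
```

Call:
apply_moves(plan=[[0.0119,0,0,0],[0.0238,0,0,0],[0.0357,0,0,0],[0.0476,0,0,0],[0.0595,0,0,0],[0.0714,0,0,0],[0.0833,0,0,0],[0.0952,0,0,0]])

```text
time: 11.25
tcp_pos: [488.4, 277.6, 258.9]
tool_rot: [-3.142, 0.0, 1.647]
force: [-0.9, -0.9, 0.7]
width: -0.003
grasp_force: 0.0
```

```bash
python3 -c "
from h import *
where();trolley(['top'])"
```

```text
t 11.25 along 239.7 across 508.0 z 258.9 yaw 94.35 F along -0.82 -0.0
top t=11.25 tray J=381 (0.42); front J=-205 (0.47); rear J=0 (0.79); ptr J=380 (0.81)
```

```bash
python3 -c "
from h import *
trolley(['side','top'])
trolley(['side','top'])"
```

```text
side t=11.30 tray J=385 (0.57); front J=309 (0.35); rear J=400 (0.56); ptr J=295 (0.72)
top t=11.35 tray J=-1 (0.41); front J=-205 (0.47); rear J=0 (0.79); ptr J=382 (0.82)
side t=11.40 tray J=386 (0.57); front J=310 (0.35); rear J=401 (0.56); ptr J=15 (0.73)
top t=11.45 tray J=-1 (0.41); front J=-205 (0.47); rear J=0 (0.79); ptr J=341 (0.81)
```

Call:
apply_moves(plan=[[0.012,0,0,0],[0.025,0,0,0],[0.036,0,0,0],[0.042,0,0,0],[0.045,0,0,0],[0.045,0,0,0],[0.045,0,0,0],[0.045,0,0,0]])

```text
time: 12.5
tcp_pos: [487.0, 295.1, 258.9]
tool_rot: [3.142, 0.0, 1.647]
force: [-0.0, 0.2, 0.5]
width: -0.001
grasp_force: 0.0
```

```bash
python3 -c "
from h import *
where();trolley(['side','top'])
c=optics.capture('top');im=c['color'][:,:,::-1]
cv2.imwrite('pics/b.png',cv2.resize(im[180:300,190:350],None,fx=4.9,fy=4.9,interpolation=cv2.INTER_CUBIC))"
```

```text
t 12.50 along 257.4 across 508.0 z 258.9 yaw 94.34 F along 0.20 -0.0
side t=12.50 tray J=401 (0.58); front J=390 (0.38); rear J=413 (0.57); ptr J=38 (0.71)
top t=12.55 tray J=393 (0.44); front J=-205 (0.47); rear J=0 (0.79); ptr J=341 (0.82)
```

View pics/b.png

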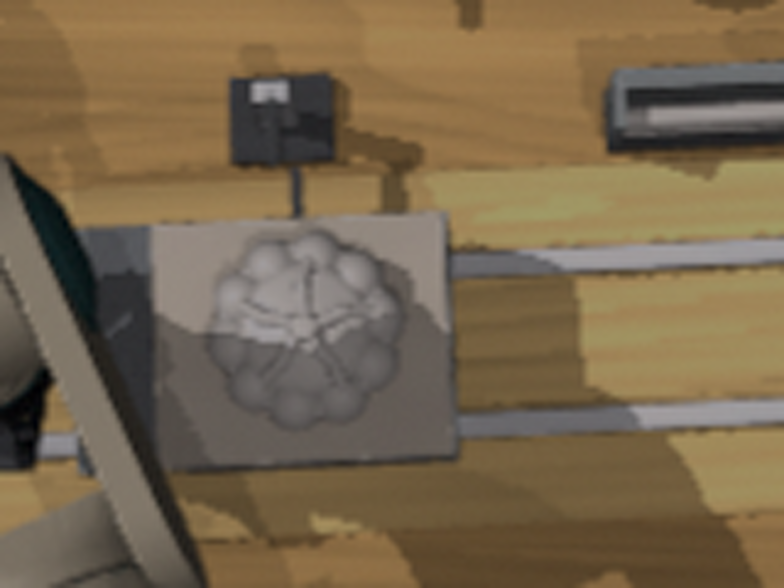

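```bash
python3 -c "
from h import *
trolley(['side','top'])
c=optics.capture('top')
P=onz(c,np.array([(296,172),(297,190),(298.5,212)])/4.9+[190,180]-.4,99)
print(P.round(1),P[:,:2]@ey)
trolley(['side'])"
```

```text
side t=12.65 tray J=401 (0.58); front J=390 (0.38); rear J=413 (0.57); ptr J=38 (0.71)
top t=12.70 tray J=394 (0.44); front J=-205 (0.47); rear J=0 (0.79); ptr J=341 (0.82)
[[589.2 158.6  99. ]
 [579.5 157.7  99. ]
 [567.7 156.4  99. ]] [113.40836478 113.254833   112.92063396]
side t=12.80 tray J=401 (0.58); front J=390 (0.38); rear J=414 (0.56); ptr J=38 (0.71)
```

Call:
apply_moves(plan=[[0.005,0,-0.06,0],[0.005,0,-0.16,0],[0.0,0,-0.225,0],[-0.08,0,-0.235,0],[-0.2,0,-0.235,0],[-0.33,0,-0.235,0],[-0.46,0,-0.235,0],[-0.58,0,-0.235,0]])

```text
time: 13.85
tcp_pos: [504.5, 62.2, 353.1]
tool_rot: [3.141, 0.0, 1.647]
force: [1.1, 0.3, -0.9]
width: -0.002
grasp_force: 0.0
```

Call:
apply_moves(plan=[[-0.07,0,0,0],[-0.1,0,0,0],[-0.105,0,0.03,0],[-0.105,0,0.09,0],[-0.105,0,0.15,0],[-0.105,0,0.2,0],[-0.105,0,0.23,0],[-0.105,0,0.235,0]])

```text
time: 14.85
tcp_pos: [507.6, 22.7, 258.0]
tool_rot: [-3.14, -0.0, 1.648]
force: [0.5, -0.1, -0.3]
width: -0.0
grasp_force: 0.0
```

```bash
python3 -c "
from h import *
where();trolley(['side','top'])
c=optics.capture('top');im=c['color'][:,:,::-1]
b=lambda x,y,w,h:cv2.resize(im[y:y+h,x:x+w],None,fx=5,fy=5,interpolation=cv2.INTER_CUBIC)
cv2.imwrite('pics/d.png',b(210,185,150,115))"
```

```text
t 14.85 along -15.9 across 507.8 z 258.0 yaw 94.41 F along -0.12 -0.0
side t=14.85 tray J=398 (0.84); front J=390 (0.90); rear J=413 (0.85); ptr J=394 (0.88)
top t=14.90 tray J=384 (0.48); front J=391 (0.63); rear J=0 (0.80); ptr J=393 (0.81)
```

View pics/d.png

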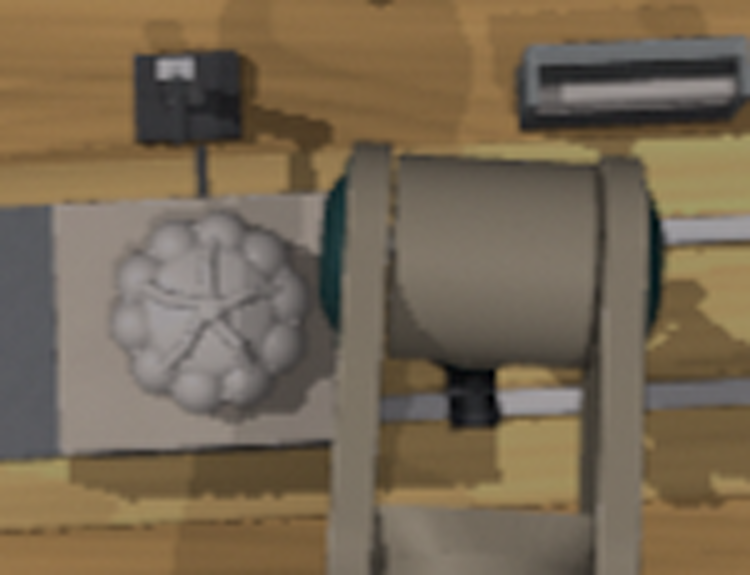

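Call:
apply_moves(plan=[[0.0125,0,0,0],[0.03,0,0,0],[0.05,0,0,0],[0.065,0,0,0],[0.075,0,0,0],[0.081,0,0,0],[0.084,0,0,0],[0.086,0,0,0]])

```text
time: 16.0
tcp_pos: [505.2, 56.3, 258.9]
tool_rot: [3.142, 0.0, 1.647]
force: [-0.2, -0.4, -0.1]
width: -0.001
grasp_force: 0.0
```

Call:
apply_moves(plan=[[0.003,0,0,0],[0.006,0,0,0],[0.009,0,0,0],[0.012,0,0,0],[0.015,0,0,0],[0.018,0,0,0],[0.021,0,0,0],[0.024,0,0,0]])

```text
time: 17.0
tcp_pos: [504.5, 66.0, 259.0]
tool_rot: [3.142, 0.0, 1.647]
force: [1.1, 0.3, 0.3]
width: -0.005
grasp_force: 0.0
```

```bash
python3 -c "
from h import *
where();trolley(['side','top'])"
```

```text
t 17.00 along 27.5 across 508.0 z 259.0 yaw 94.35 F along 0.20 -0.0
side t=17.00 tray J=403 (0.79); front J=393 (0.89); rear J=419 (0.84); ptr J=396 (0.80)
top t=17.05 tray J=397 (0.45); front J=395 (0.63); rear J=0 (0.79); ptr J=398 (0.73)
```

Hold one second, backing off, and look.

Call:
apply_moves(plan=[[-0.01,0,0,0],[-0.03,0,0,0],[-0.06,0,0,0],[-0.08,0,0,0],[-0.1,0,0,0],[-0.1,0,0,0],[-0.1,0,0,0],[-0.1,0,0,0]])

```text
time: 18.1
tcp_pos: [507.5, 26.3, 259.0]
tool_rot: [-3.142, 0.0, 1.647]
force: [0.1, -0.5, 0.4]
width: 0.003
grasp_force: 0.0
```

```bash
python3 -c "
from h import *
where();trolley(['side','top'])
c=optics.capture('top');im=c['color'][:,:,::-1]
s=optics.capture('side')['color'][:,:,::-1]
f=lambda im,x,y:cv2.resize(im[y:y+56,x:x+56],None,fx=7,fy=7,interpolation=cv2.INTER_CUBIC)
cv2.imwrite('pics/e.png',np.hstack([f(im,225,185),f(s,245,225)]))
trolley(['side','top'])"
```

```text
t 18.10 along -12.3 across 508.0 z 259.0 yaw 94.38 F along -0.54 0.0
side t=18.10 tray J=406 (0.84); front J=398 (0.89); rear J=420 (0.85); ptr J=403 (0.80)
top t=18.15 tray J=412 (0.49); front J=399 (0.63); rear J=0 (0.80); ptr J=401 (0.81)
side t=18.30 tray J=406 (0.84); front J=398 (0.89); rear J=420 (0.85); ptr J=403 (0.80)
top t=18.35 tray J=412 (0.49); front J=399 (0.63); rear J=0 (0.80); ptr J=401 (0.81)
```

View pics/e.png

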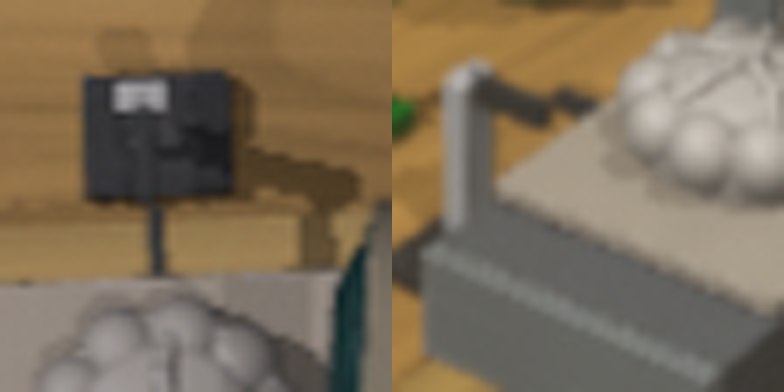

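The top view has the trolley pointer (x≈154) under the marker's arm (x≈148), about 3 mm apart. In the side view the tips almost meet. It is at rest, the lid is in place and the finger is clear.

```bash
python3 -c "
from h import *
print(env.finish_job())"
```

```text
the job is handed in; nothing more can be done
None
```

I handed the job in: the trolley rolled past the heater at an estimated 9–10 cm/s, was braked on its front buffer, nudged about 8 mm forward from the rear plate, and stands still and free about 3 mm short of the marker by the camera; the lid is in place and the hand-in returned no verdict.

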